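Seat the keyed core hub on the label rewinder's spindle

TASK

Put the loose core hub, flange down, on the upright spindle of the label rewinder, turn it gently until its tab drops into the keyway and bring it fully home, flat on the platter, then let go of it. The spindle is braked: never push or twist the hub against it hard (no more than about 2 kg of force), and when the tab has dropped in do not turn any further. Leave everything else on the counter where it stands.

Things in the scene. Friction and masses are not known exactly. Their poses are not given: they have to be found in the camera images.
- hub_grip (a point): Core hub, loose, plain grey plastic, 80 to 155 g, flange down on the counter: round flange 72 mm across, 5 mm thick; on it a square-sided sleeve 44 x 44 mm, corners bevelled, to 40 mm above the underside. This point: on its axis, 26 mm above the underside, the height to grip; z up. Grip the flats facing its +y and -y, fingertips 8 mm or more above the underside.
- hub_base (a point): The same hub: centre of its underside; axes as hub_grip. A bore 30.4 mm across runs right through, slightly widened at the bottom.
- hub_tab (a point): The hub's one tab, on the -x side of the bore: 7 mm wide, standing 5 mm into the bore, 16 to 26 mm above the underside. A 3 mm high rib on the flange marks that side. This point: middle of its inner lower edge, 10.2 mm from the axis; axes as hub_grip.
- hub: The same hub as a whole (same point and axes as hub_base).
- rewinder: Label rewinder, fixed: black housing 130 x 130 mm, 42 mm high, with a bright round platter (90 mm across) above it and an upright steel spindle in its middle. Origin: centre of its underside on the counter. Its front is its -x side, roughly towards the robot.
- seat (a point): Centre of the platter's upper face, 62 mm above the counter at rest; axes as the rewinder's (they do not turn with the spindle). The hub's underside must end here. The spindle is braked: it slips round only at 0.7 N m, some 55 N at the tab, which is too much.
- shoulder (a point): On the spindle's axis, 28 mm above the platter: a flat shoulder, where the thick part (28 mm across, edge bevelled 1.5 mm) ends. Axes as seat. One keyway, 8.5 mm wide, 4.5 mm deep, runs from here down to the platter. It faces the rewinder's front (-x) give or take 0.7 rad; its exact direction is not measured: see or feel it. The tab fits within about 0.06 rad either way.
- spindle_tip (a point): Tip of the spindle, on its axis, 52 mm above the platter. A nose 18 mm across rises from the shoulder and tapers over its last 8 mm. The hub passes over it at any angle; then its tab rests on the shoulder with the underside 12 mm above the platter, and drops those 12 mm when over the keyway.
- lift (a joint): How far spindle and platter, sprung and moving together, are pressed down: 0 at rest, 0.008 m at the hard stop. They yield at about 3 N, then 1 mm per newton (hard stop at about 11 N). When the tab, held lightly pressed and turned, finds the keyway, they spring back up round it.
- roll_a: Paper till roll standing on end, 58 mm across, 57 mm high; origin under its centre. Leave alone.
- roll_b: Another such till roll. Leave alone.
- core: Cardboard core tube standing on end, 44 mm across, 50 mm high; origin under its centre. Leave alone.
- capsule_a: Drink capsule, 52 mm across, 28 mm high; origin under its centre. Leave alone.
- capsule_b: Another such capsule. Leave alone.
- stapler: Black stapler, 130 mm long, about 55 mm high; origin under its centre. Leave alone.

How it is judged:
On the way, in this order (a step that is already met when the one before it is completed fails the run):
1. the hub is threaded on the spindle, upright, its tab not yet home (horizontal distance between hub_base and seat below 0.006 m and z of hub_base in the frame of seat between 0.004 and 0.04 m and angle between hub_base's own z axis and vertical below 0.25 rad), for 0.1 s.
2. the tab has dropped into the keyway and the hub sits home on the platter (horizontal distance between hub_base and seat below 0.0035 m and z of hub_base in the frame of seat below 0.0025 m and angle between hub_base's own z axis and vertical below 0.08 rad), for 0.2 s.
At the end, for the whole second after the job is handed in: The hub sits on the spindle with its tab in the keyway: its underside within 2.5 mm of the platter's face, within 3.5 mm of its centre and within 0.08 rad of level, at rest and released, with the platter back up (within 5 mm of where it was) (all of step 2 and linear speed of hub below 0.02 m/s and distance of seat from where it was at the start of the episode below 0.005 m); the robot touches nothing.
It fails at once if the hub is pushed or twisted against the spindle or rewinder with more than 25 N (contact force between hub and rewinder above 25 N).
It fails at once if anything else on the counter is shifted by more than 30 mm (distance of any of roll_a, roll_b, core, capsule_a, capsule_b, stapler from where it was at the start of the episode above 0.03 m).
It also fails if it takes over 67 s, if anything falls off the work surface, if the arm or the gripper's body presses on something with over 40 N, if the wrist force passes 120 N, or if a joint passes its speed limit or range.

ROBOT

A 7-joint arm with a two-finger parallel gripper is mounted at the origin on the work surface. World frame = base frame: x ahead of the robot, y to its left, z up, the work surface at z = 0. Lengths are in m, angles in rad, forces in N, time in s.
With the tool pointing down it reaches from about 0.425 to 0.875 m from the base axis. Payload 9.9 kg.
Tool frame: the origin (TCP) lies midway between the tips of the shut fingers; the grasp point (between the pads) lies bot.pinch_z behind it (bot.pinch_z is the distance from the TCP to the grasp point, in m); z points along the fingers, y is the line along which they close (so a half turn about z gives the same grasp; the last joint's range is limited). The gripper opens to 85 mm and grips with 20 to 120 N. Pads are 22 mm wide; open, the fingers measure 114 mm over their backs; the gripper's body (76 mm by 85 mm) begins 54 mm behind the grasp point. The pads swing forward as they close: fully open they stand 13 mm farther back than shut.
Start: joints at [-1.339, 0.576, 0.025, 1.437, -0.015, 1.129, -0.057], TCP at [0.21, 0.642, 0.231] pointing down, gripper open.
Joint ranges: [-2.76, 2.76], [-0.34, 2.15], [-1.52, 1.57], [0.19, 2.46], [-1.09, 4.23], [0.17, 1.99], [-2.82, 2.82]. Speed limits (rad/s): [2.22, 2.22, 3.01, 3.01, 3.14, 3.14, 3.14].

INTERFACE

Orientations are given as a rotation vector (axis times angle).
In Python, from workcell import bot gives the robot as it stands. The module is installed in compiled form; this text tells all that it offers.
- The arm moves only by the tool play_rows, never from a script. Its argument "increments" is text: rows parted by semicolons, each of 7 numbers parted by spaces: the turn, a rotation vector about the tool's x, y, z in rad, then the shift along the tool's x, y, z in m, then the closure, from 0 (fully open) to 1 (shut). In form: wx wy wz dx dy dz claw; .... A call has exactly 8 rows; each row is the pose to reach, as a shift and turn from the pose commanded when the call began, along the tool's axes at that moment; what a row does not reach only later rows make up. A row lasts 1/12 s, in which the tool goes at most 41.7 mm and 7.16 degrees, less where a joint would pass 70% of its speed; a pose out of reach is approached as far as the arm can. A call with a gripper value outside its range is refused whole. The fingers move at their own pace and stop on an object; "grip_force" is the grip in N (left out, the last holds). Time passes only in rows, so rows that repeat a pose let the fingers close, or fill a call up. It gives the time, the measured TCP pose, the force, the opening and the grip force at its end, in the units of the state.
- bot.observe(): the state, without advancing time (a new reading comes with each control period).
- bot.grab_frame(name): name is "scene" or "side" or "wrist"; returns a dict with "img" (384x512x3 uint8, red, green, blue), "range_z" (384x512 float32, m along the optical axis (not along the pixel's ray), 0 where there is no reading), "K" (3x3 intrinsics, pixels), "R" (3x3) and "t" (3): a world point X has camera coordinates R X + t. Camera axes: x right, y down, z forward; pixel columns grow to the right and rows downward; lengths in m; the calibration is good to about 2 mm. A picture is of the moment at which its call begins.
- bot.finish_job(): hands the job in; it is judged then, once.
The state is a dict: "clock": time; "joint_pos": joint angles; "joint_velocities": joint speeds; "tau": joint torques, N m; "tcp_pos": TCP position; "eef_rot": TCP orientation; "contact_force": force on the tool from outside, world axes, zero at the start; "torque": the same for the moment, N m; "width": finger opening in m; "grasp_force": force on a finger pad.
Only numpy, scipy, OpenCV 4.12 (cv2) and the standard library are available. Lean on these libraries where they do the work, as an engineer would, in place of code of your own. Each camera call takes 0.05 s, during which the arm holds its last target. There are 200 camera calls.

## Working session

There is one attempt and no reset: what is moved stays moved. The work goes in short steps, Python scripts to look and compute and a tool call to move; the robot and the scene stay as the last step left them, time stands still between calls to the robot, and variables do not carry over. Pictures are saved under pics/ and viewed, at most 10 in all, crops included, and the job is handed in when it is done.

Besides the shell and the picture viewer there is one more tool, called after "Request:" by a JSON object that holds its "method" and its "body". play_rows: Moves the arm, as the interface text tells. Its arguments: {"type":"object","properties":{"increments":{"type":"string"},"grip_force":{"type":"number"}},"required":["increments"]}

```bash
mkdir -p pics; cat > h.py <<'E'
import numpy as np, cv2
from workcell import bot
from scipy.spatial.transform import Rotation as R
def grab(n,fn=None):
    f=bot.grab_frame(n)
    if fn: cv2.imwrite('pics/'+fn,f['img'][:,:,::-1])
    return f
def cloud(f):
    v,u=np.mgrid[0:384,0:512]; z=f['range_z']; K=f['K']
    c=np.stack([(u-K[0,2])/K[0,0]*z,(v-K[1,2])/K[1,1]*z,z],-1)
    P=(c-f['t'])@f['R']; P[z==0]=np.nan
    return P
def show_state():
    s=bot.observe()
    for k in s: print(k,np.round(s[k],4))
E
python3 - <<'E'
from h import *
show_state(); print(bot.pinch_z)
a=grab('scene');b=grab('side');c=grab('wrist')
np.savez('f0.npz',a=cloud(a),b=cloud(b),c=cloud(c))
im=np.vstack([np.hstack([a['img'],b['img']])])
im=cv2.resize(im,(800,300),interpolation=cv2.INTER_AREA)
cv2.imwrite('pics/ab.png',im[:,:,::-1])
cv2.imwrite('pics/a.png',a['img'][:,:,::-1])
cv2.imwrite('pics/b.png',b['img'][:,:,::-1])
cv2.imwrite('pics/c.png',c['img'][:,:,::-1])
for f in (a,b,c): print(np.round(-f['R'].T@f['t'],3),f['K'][0,0])
E
```

```text
clock 0.0
joint_pos [-1.3389  0.5766  0.0248  1.4379 -0.015   1.129  -0.0565]
joint_velocities [-0.0006  0.0003  0.0008 -0.0003  0.0011  0.0004  0.0023]
tau [ 5.00000e-04 -7.65749e+01  2.24990e+00 -2.85964e+01  1.51000e-02
  1.28000e-02  0.00000e+00]
tcp_pos [0.2094 0.6412 0.2304]
eef_rot [-4.9380e-01 -3.1023e+00  2.6000e-03]
contact_force [-0.8749  0.2706  0.0571]
torque [-0.0067 -0.0043 -0.0401]
grasp_force 0.0
width 0.0853
0.0187
[ 1.163 -0.732  0.854] 497.80492813987155
[ 0.35  -1.042  0.686] 491.89255494348026
[0.128 0.668 0.374] 289.3234808544874
```

View pics/a.png

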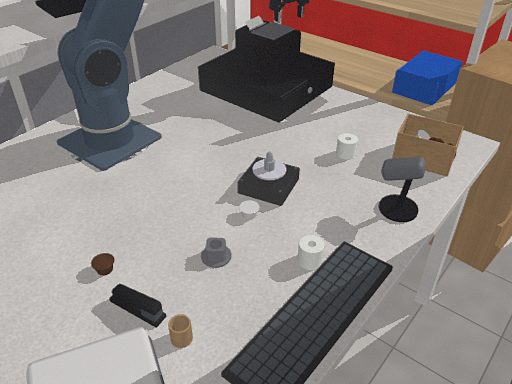

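The scene shows the hub near (216,250), the rewinder near (269,178), a capsule at (249,209) between them, a till roll at (312,252), and another at (347,146).

```bash
python3 - <<'E'
from h import *
d=np.load('f0.npz'); A=d['a'];B=d['b']
for n,(u,v) in dict(hub=(216,255),hubtop=(212,242),spind=(269,156),plat=(262,171),caps=(249,208),roll=(312,243),roll2=(347,140)).items(): print(n,np.round(A[v,u],3))
def circ(p):
    (c,r)=cv2.minEnclosingCircle(p.astype(np.float32)*1000); return np.round(c,1),round(r,1)
for n,C in (('a',A),('b',B)):
    h0=A[255,216][:2]
    for lo,hi in((.037,.044),(.002,.008)):
        m=(np.hypot(*(C[...,:2]-h0).transpose(2,0,1))<.06)&(C[...,2]>lo)&(C[...,2]<hi)
        p=C[m]; v,u=np.nonzero(m)
        if len(p): print(n,'hub',lo,len(p),circ(p[:,:2]),u.min(),u.max(),v.min(),v.max(), cv2.minAreaRect(p[:,:2].astype(np.float32)*1000))
    r0=A[171,262][:2]
    for lo,hi in((.058,.067),(.087,.093),(.1,.12),(.038,.046)):
        m=(np.hypot(*(C[...,:2]-r0).transpose(2,0,1))<.1)&(C[...,2]>lo)&(C[...,2]<hi)
        p=C[m]; v,u=np.nonzero(m)
        if len(p): print(n,'rew',lo,len(p),circ(p[:,:2]),p[:,:2].mean(0),u.min(),u.max(),v.min(),v.max(),cv2.minAreaRect(p[:,:2].astype(np.float32)*1000))
a=cv2.imread('pics/a.png');b=cv2.imread('pics/b.png')
E
```

```text
hub [ 0.603 -0.174  0.026]
hubtop [ 0.573 -0.154  0.034]
spind [0.527 0.121 0.106]
plat [0.517 0.105 0.062]
caps [ 0.562 -0.005  0.031]
roll [ 0.764 -0.027  0.05 ]
roll2 [0.615 0.378 0.06 ]
a hub 0.037 184 (array([ 587.9, -159.5]), 27.7) 205 225 237 252 ((588.6663208007812, -161.2012481689453), (43.566184997558594, 46.69526672363281), 36.93302536010742)
a hub 0.002 437 (array([ 603.8, -174.6]), 59.6) 192 242 246 282 ((606.729248046875, -177.09786987304688), (115.68274688720703, 108.15467071533203), 39.817161560058594)
a rew 0.058 451 (array([523.3, 125.3]), 47.5) [0.52847791 0.11875731] 252 285 159 179 ((524.2073974609375, 123.93283081054688), (88.4247817993164, 88.52033233642578), 41.80751419067383)
a rew 0.087 36 (array([524.8, 123.8]), 14.2) [0.52728606 0.11962252] 264 274 158 164 ((527.3640747070312, 121.86958312988281), (26.86669158935547, 21.939516067504883), 43.499942779541016)
a rew 0.1 39 (array([523.7, 125.2]), 10.0) [0.52613906 0.12180717] 266 272 151 158 ((524.6290283203125, 123.46610260009766), (16.64712905883789, 15.865484237670898), 15.652364730834961)
a rew 0.038 845 
[... 546 characters left out ...]
) [0.52306972 0.12004856] 206 239 177 192 ((523.9299926757812, 125.33982849121094), (87.28752899169922, 89.02169799804688), 78.53263092041016)
b rew 0.087 27 (array([525. , 123.8]), 12.9) [0.52377275 0.12052063] 218 227 174 177 ((524.4279174804688, 119.70375061035156), (16.832042694091797, 24.771621704101562), 85.1851806640625)
b rew 0.1 34 (array([524.3, 125.9]), 8.3) [0.52387501 0.12424095] 219 225 166 172 ((523.8894653320312, 124.86326599121094), (12.107185363769531, 16.03044891357422), 57.80173110961914)
b rew 0.038 654 (array([524.3, 126.2]), 86.9) [0.51790225 0.10370616] 194 253 177 206 ((523.319091796875, 124.5401611328125), (131.17800903320312, 132.5116424560547), 14.130987167358398)
```

View pics/b.png

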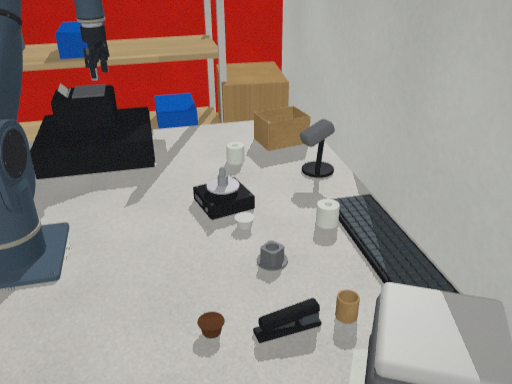

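The side view confirms the layout: the hub at (272,255) with the capsule at (245,221) beside it, and the rewinder at (223,195). The gripper starts above the cash register at the far left.

```bash
cat >> h.py <<'E'
def row(p,head,cur=None):
    """row to put TCP at p (world), tool down, tool x heading head (deg)"""
    s=bot.observe(); R0=R.from_rotvec(s['eef_rot']); h=np.radians(head)
    x=np.array([np.cos(h),np.sin(h),0]); z=np.array([0,0,-1.]); T=R.from_matrix(np.stack([x,np.cross(z,x),z],1))
    w=(R0.inv()*T).as_rotvec(); d=R0.inv().apply(np.array(p)-s['tcp_pos'])
    print('row',np.round(w,4),np.round(d,4),'heading now',np.degrees(np.arctan2(*R0.as_matrix()[1::-1,0])).round(2),'tcp',np.round(s['tcp_pos'],4),'F',np.round(s['contact_force'],1),'w',round(s['width'],4),'t',s['clock'])
E
python3 - <<'E'
from h import *
d=np.load('f0.npz')
f=grab('wrist'); s=bot.observe(); R0=R.from_rotvec(s['eef_rot']).as_matrix()
print('cam axes in tool',np.round(R0.T@f['R'].T,3)); print('cam pos tool',R0.T@(-f['R'].T@f['t']-s['tcp_pos']))
p=np.array([.2094,.6412]);q=np.array([.543,.042])
for C in (d['a'],d['b'],d['c']):
    X=C[np.isfinite(C[...,0])]; t=(X[:,:2]-p)@(q-p)/((q-p)@(q-p)); dist=np.abs((X[:,:2]-p)@np.array([-(q-p)[1],(q-p)[0]]))/np.linalg.norm(q-p)
    m=(t>-.1)&(t<1.1)&(dist<.14)
    for k in np.arange(-.1,1.1,.2):
        mm=m&(t>=k)&(t<k+.2)
        if mm.any(): print(round(k,1),X[mm,2].max().round(3),end=' ')
    print()
row([.543,.042,.2],103)
E
```

```text
cam axes in tool [[-0.    -0.945 -0.328]
 [ 1.    -0.    -0.   ]
 [-0.    -0.328  0.945]]
cam pos tool [ 0.08532978  0.00019996 -0.14342024]
-0.1 0.324 0.1 0.214 0.3 0.1 0.5 0.007 0.7 0.117 0.9 0.092 
-0.1 0.481 0.1 0.211 0.3 0.098 0.5 0.004 0.7 0.115 0.9 0.078 
-0.1 0.325 0.1 0.213 0.3 0.098 0.5 0.003 0.7 0.002 
row [-1.0000e-03  6.0000e-04  1.0282e+00] [-0.5031 -0.4662  0.0312] heading now 161.91 tcp [0.2095 0.6414 0.2307] F [0.1 0.6 0.1] w 0.0852 t 0.2
```

```bash
python3 - <<'E'
from h import *
row([.37,.38,.25],180)
row([.5243,.125,.16],194)
E
```

```text
row [-1.100e-03 -1.000e-04 -3.157e-01] [-0.2337 -0.1986 -0.019 ] heading now 161.91 tcp [0.2095 0.6414 0.2307] F [0.1 0.6 0.1] w 0.0852 t 0.2
row [-1.000e-03 -3.000e-04 -5.601e-01] [-0.4596 -0.393   0.0712] heading now 161.91 tcp [0.2095 0.6414 0.2307] F [0.1 0.6 0.1] w 0.0852 t 0.2
```

Request:
{"method": "play_rows", "body": {"increments": "0 0 0 -0.01 -0.01 -0.03 0;0 0 -0.04 -0.035 -0.03 -0.03 0;0 0 -0.08 -0.065 -0.055 -0.03 0;0 0 -0.12 -0.095 -0.08 -0.03 0;0 0 -0.16 -0.125 -0.105 -0.03 0;0 0 -0.2 -0.155 -0.13 -0.03 0;0 0 -0.25 -0.185 -0.16 -0.025 0;0 0 -0.3 -0.21 -0.18 -0.02 0"}}

```text
clock: 0.87
tcp_pos: [0.3545, 0.4022, 0.2515]
eef_rot: [0.023, 3.141, -0.001]
contact_force: [2.1, -1.0, 0.2]
width: 0.0852
grasp_force: 0.0
```

```bash
python3 - <<'E'
from h import *
row([.5243,.125,.17],194)
E
```

```text
row [-0.0005  0.0007 -0.2592] [-0.1739 -0.2746  0.0817] heading now 179.15 tcp [0.3545 0.4022 0.2515] F [ 2.1 -1.   0.2] w 0.0852 t 0.8667
```

Request:
{"method": "play_rows", "body": {"increments": "0 0 -0.04 -0.02 -0.03 0.01 0;0 0 -0.08 -0.04 -0.065 0.02 0;0 0 -0.12 -0.065 -0.1 0.03 0;0 0 -0.16 -0.09 -0.14 0.04 0;0 0 -0.2 -0.115 -0.18 0.05 0;0 0 -0.24 -0.14 -0.22 0.06 0;0 0 -0.259 -0.16 -0.255 0.072 0;0 0 -0.259 -0.174 -0.275 0.082 0"}}

```text
clock: 1.53
tcp_pos: [0.5204, 0.1312, 0.1717]
eef_rot: [-0.383, 3.117, 0.0]
contact_force: [0.5, 0.7, -0.7]
width: 0.0853
grasp_force: 0.0
```

```bash
python3 - <<'E'
from h import *
row([.588,-.158,.17],194)
f=grab('wrist'); np.savez('f1.npz',C=cloud(f))
im=f['img'][:,:,::-1]; cv2.imwrite('pics/w1.png',im)
P=f['R']@np.array([.5243,.125,.09])+f['t']; u,v=(f['K']@P/P[2])[:2]; print(u,v)
u,v=int(u),int(v)
cv2.imwrite('pics/w1c.png',cv2.resize(im[max(0,v-75):v+75,u-100:u+100],None,fx=4,fy=4,interpolation=cv2.INTER_CUBIC)); print(u-100,max(0,v-75))
E
```

```text
row [-0.      0.0011 -0.0001] [ 0.0043 -0.2969  0.0017] heading now -166.0 tcp [0.5204 0.1312 0.1717] F [ 0.5  0.7 -0.7] w 0.0853 t 1.5333
246.3454651558044 199.86087757552772
146 124
```

View pics/w1c.png

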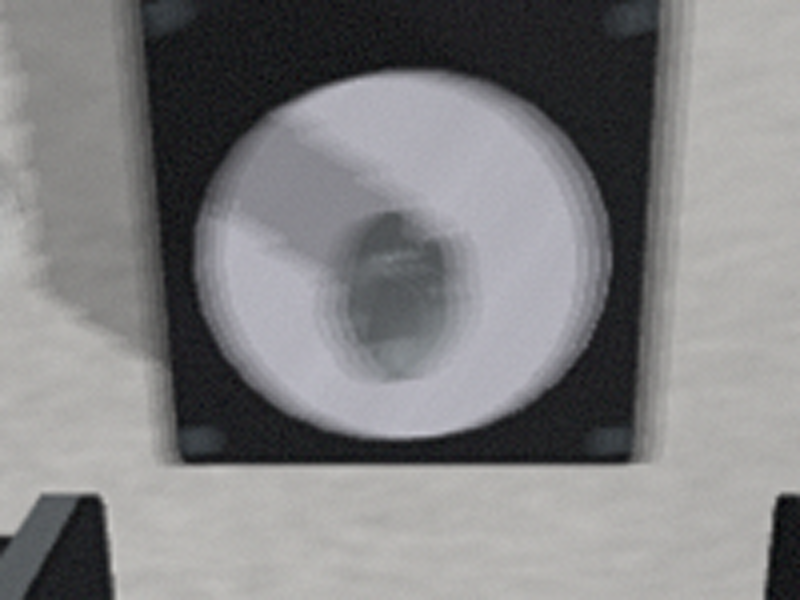

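The view is blurred by motion. The platter sits around crop (400,255) and the keyway must be at the top (front) side of the spindle. I'll shoot again now that the arm has settled.

```bash
python3 - <<'E'
from h import *
grab('side');grab('side');grab('side')
f=grab('wrist'); C=cloud(f); np.savez('f1.npz',C=C,img=f['img'],K=f['K'],R=f['R'],t=f['t'])
im=f['img'][:,:,::-1]
P=f['R']@np.array([.5243,.125,.09])+f['t']; u,v=(f['K']@P/P[2])[:2]; print(u,v)
u,v=int(u),int(v); w=32
g=im[v-w:v+w,u-w:u+w]; z=C[v-w:v+w,u-w:u+w,2]
zz=np.clip((z-.055)/.065*255,0,255).astype(np.uint8); zz=cv2.applyColorMap(zz,cv2.COLORMAP_JET)
g=cv2.convertScaleAbs(g,alpha=1.6)
cv2.imwrite('pics/w2c.png',np.hstack([cv2.resize(x,(400,400),interpolation=cv2.INTER_CUBIC) for x in (g,zz)])); print(u-w,v-w)
row([.5243,.125,.17],194)
E
```

```text
245.1409153490375 201.06761301723506
213 169
row [ 0.0005 -0.0006 -0.0015] [-0.0029 -0.0096  0.0014] heading now -166.09 tcp [0.5191 0.1336 0.1714] F [-0.5  0.8  0.6] w 0.0855 t 1.7833<stdin>:8: RuntimeWarning: invalid value encountered in cast
```

View pics/w2c.png

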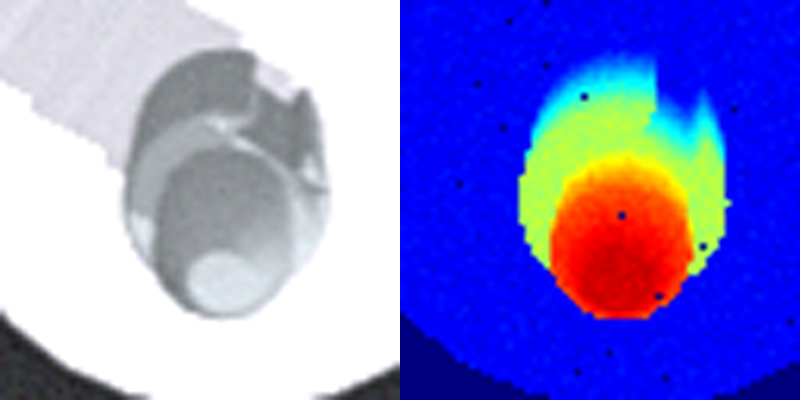

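```bash
python3 - <<'E'
from h import *
d=np.load('f1.npz'); C=d['C']
def cc(lo,hi):
    m=(np.hypot(C[...,0]-.5243,C[...,1]-.125)<.06)&(C[...,2]>lo)&(C[...,2]<hi); return C[m]
p=cc(.058,.066); print('platter',cv2.minEnclosingCircle(p[:,:2].astype(np.float32)*1000))
p=cc(.1,.12); print('tip',cv2.minEnclosingCircle(p[:,:2].astype(np.float32)*1000), p[:,2].max())
p=cc(.0875,.093); print('sh',cv2.minEnclosingCircle(p[:,:2].astype(np.float32)*1000),np.median(p[:,2]))
c=np.array(cv2.minEnclosingCircle(p[:,:2].astype(np.float32))[0])
# shoulder-plane occupancy by ray intersection: pixel ray hits z=.09 plane; occupied if measured z>.084
v,u=np.mgrid[0:384,0:512]; K=d['K']
ray=np.stack([(u-K[0,2])/K[0,0],(v-K[1,2])/K[1,1],np.ones(u.shape)],-1)@d['R']; o=-d['R'].T@d['t']
X=o+ray*((.090-o[2])/ray[...,2])[...,None]
r=np.hypot(X[...,0]-c[0],X[...,1]-c[1]); a=np.degrees(np.arctan2(X[...,1]-c[1],X[...,0]-c[0]))%360
for lo,hi in((.010,.0115),(.0115,.013)):
  for k in range(100,290,6):
    m=(r>lo)&(r<hi)&(a>=k)&(a<k+6)
    print(k,np.round(np.nanmean(C[m][:,2])*1000,0),end=' ')
  print()
m=(r>.0098)&(r<.0132)&(C[...,2]<.083)&(a>100)&(a<290)
q=X[m].mean(0)[:2]-c; print('notch dir',np.degrees(np.arctan2(q[1],q[0]))%360,m.sum(),np.hypot(*q))
E
```

```text
platter ((523.9485473632812, 127.55939483642578), 45.03537368774414)
tip ((523.805419921875, 127.43706512451172), 8.998519897460938) 0.11604940492424821
sh ((523.69287109375, 127.53640747070312), 14.05893611907959) 0.09055218615405873
100 91.0 106 91.0 112 89.0 118 91.0 124 90.0 130 91.0 136 88.0 142 85.0 148 85.0 154 84.0 160 86.0 166 85.0 172 85.0 178 90.0 184 91.0 190 91.0 196 91.0 202 91.0 208 91.0 214 91.0 220 90.0 226 91.0 232 91.0 238 91.0 244 91.0 250 91.0 256 91.0 262 91.0 268 91.0 274 90.0 280 91.0 286 91.0 
100 91.0 106 90.0 112 91.0 118 91.0 124 90.0 130 91.0 136 89.0 142 84.0 148 79.0 154 80.0 160 79.0 166 80.0 172 81.0 178 90.0 184 90.0 190 91.0 196 91.0 202 91.0 208 90.0 214 90.0 220 90.0 226 90.0 232 91.0 238 91.0 244 91.0 250 90.0 256 91.0 262 91.0 268 90.0 274 91.0 280 91.0 286 91.0 
notch dir 161.76677787033873 18 0.012073695995134765
```

The keyway notch is clear at upper right of the crop, around (270,110). It spans headings of about 139° to 179°, so its centre is near 159°. Next I'll look at the hub from above.

Request:
{"method": "play_rows", "body": {"increments": "0 0 0 0 -0.02 0 0;0 0 0 0 -0.055 0 0;0 0 0 0 -0.095 0 0;0 0 0 0 -0.135 0 0;0 0 0 0 -0.175 0 0;0 0 0 0 -0.215 0 0;0 0 0 0.003 -0.255 0 0;0 0 0 0.003 -0.28 0 0"}}

```text
clock: 2.45
tcp_pos: [0.5843, -0.1419, 0.1723]
eef_rot: [-0.38, 3.118, -0.002]
contact_force: [-0.0, -0.3, -0.5]
width: 0.0856
grasp_force: 0.0
```

```bash
python3 - <<'E'
from h import *
for _ in range(4): grab('side')
row([.588,-.158,.17],194)
f=grab('wrist'); C=cloud(f); np.savez('f2.npz',C=C,img=f['img'],K=f['K'],R=f['R'],t=f['t'])
im=f['img'][:,:,::-1]
for lo,hi,rr in((.0365,.044,.04),(.003,.0105,.06)):
    m=(np.hypot(C[...,0]-.588,C[...,1]+.158)<rr)&(C[...,2]>lo)&(C[...,2]<hi); p=C[m][:,:2].astype(np.float32)*1000
    print(len(p),cv2.minEnclosingCircle(p),cv2.minAreaRect(p),np.median(C[m][:,2]))
P=f['R']@np.array([.588,-.158,.02])+f['t']; u,v=(f['K']@P/P[2])[:2]; print(u,v)
u,v=int(u),int(v); w=60
u0,v0=max(0,u-w),max(0,v-w)
g=cv2.convertScaleAbs(im[v0:v0+2*w,u0:u0+2*w],alpha=1.6)
cv2.imwrite('pics/w3.png',cv2.resize(g,(600,600),interpolation=cv2.INTER_CUBIC)); print(u0,v0)
E
```

```text
row [0.0008 0.0006 0.    ] [ 0.0013 -0.0207  0.0018] heading now -166.0 tcp [ 0.5842 -0.1376  0.1718] F [0.1 1.1 0. ] w 0.0857 t 2.65
1172 ((587.7943115234375, -157.2179718017578), 27.370840072631836) ((587.6087036132812, -157.32984924316406), (44.398048400878906, 43.904136657714844), 36.905517578125) 0.040829933121612094
1206 ((587.9703369140625, -155.99769592285156), 56.08380126953125) ((594.2799072265625, -152.8287353515625), (95.44861602783203, 77.24911499023438), 26.668724060058594) 0.005943158220719119
235.03553395628595 172.7120222856375
175 112
```

View pics/w3.png

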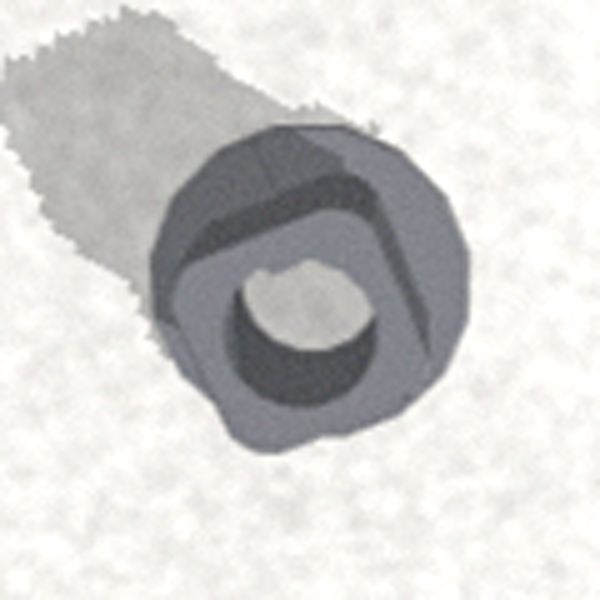

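The wrist view shows the hub with its bore centre at about (305,333). The rib mark is on the flange at about (265,165), up-left, and the tab is at (270,275). That puts the hub's −x side at about 217°, and I'll check the rib height in the depth image.

```bash
python3 - <<'E'
from h import *
C=np.load('f2.npz')['C']; c=[.5877,-.1573]
x,y=C[...,0]-c[0],C[...,1]-c[1]; r=np.hypot(x,y); a=np.degrees(np.arctan2(y,x))%360
for k in range(0,360,10):
    m=(r>.0265)&(r<.035)&(abs((a-k+180)%360-180)<5)
    if m.any(): print(k,np.round(np.nanmedian(C[m][:,2])*1000,1),end='; ')
# tab: inside bore
m=(r<.0145)&(C[...,2]>.012)&(C[...,2]<.03)
rr=(r>.0095)&(r<.0135)
print()
for k in range(0,360,15):
    n=rr&(abs((a-k+180)%360-180)<7.5)
    if n.any(): print(k,np.round(np.nanmax(C[n][:,2])*1000,1),end='; ')
print(); row([.5877,-.1573,.1],217); row([.5877,-.1573,.009],217)
E
```

```text
20 6.2; 30 6.5; 40 6.0; 50 6.0; 60 6.2; 70 5.9; 80 6.1; 90 6.0; 100 5.8; 110 5.6; 120 253.2; 130 254.6; 140 5.9; 150 5.8; 160 6.1; 170 6.8; 180 6.0; 190 5.9; 200 6.0; 210 6.4; 220 7.7; 230 5.9; 240 5.6; 250 5.8; 260 231.1; 270 215.1; 280 237.8; 290 237.8; 300 238.3; 310 6.5; 320 5.8; 330 6.0; 350 39.3; 
0 1.7; 15 1.8; 30 1.8; 45 1.9; 60 1.7; 75 1.7; 90 2.0; 135 257.5; 150 259.6; 165 259.8; 180 257.4; 195 255.2; 210 27.0; 225 26.8; 240 26.7; 270 1.7; 285 2.6; 300 2.0; 315 1.5; 330 1.4; 345 1.9; 
row [ 0.0011  0.0008 -0.3997] [ 0.0017 -0.0211  0.0718] heading now -165.9 tcp [ 0.5842 -0.1365  0.1718] F [-0.1  0.3 -0. ] w 0.0854 t 2.7
row [ 0.0011  0.0008 -0.3997] [ 0.0018 -0.0212  0.1628] heading now -165.9 tcp [ 0.5842 -0.1365  0.1718] F [-0.1  0.3 -0. ] w 0.0854 t 2.7
```

Request:
{"method": "play_rows", "body": {"increments": "0 0 -0.08 0 -0.005 0.01 0;0 0 -0.16 0.001 -0.011 0.03 0;0 0 -0.24 0.002 -0.016 0.05 0;0 0 -0.32 0.002 -0.02 0.07 0;0 0 -0.39 0.002 -0.021 0.09 0;0 0 -0.4 0.002 -0.021 0.1 0;0 0 -0.4 0.002 -0.021 0.105 0;0 0 -0.4 0.002 -0.021 0.105 0"}}

```text
clock: 3.37
tcp_pos: [0.5869, -0.1582, 0.0661]
eef_rot: [0.993, -2.98, -0.002]
contact_force: [0.6, 0.1, -0.4]
width: 0.0852
grasp_force: 0.0
```

```bash
python3 - <<'E'
from h import *
f=grab('wrist'); C=cloud(f)
m=(np.hypot(C[...,0]-.588,C[...,1]+.158)<.04)&(C[...,2]>.036)&(C[...,2]<.045); p=C[m][:,:2].astype(np.float32)*1000
print(len(p),cv2.minAreaRect(p))
row([.5877,-.1573,.009],217)
E
```

```text
2701 ((587.5958862304688, -157.66726684570312), (44.058677673339844, 44.091278076171875), 36.545127868652344)
row [ 0.0003  0.0002 -0.0027] [-0.0011  0.0009  0.058 ] heading now -143.15 tcp [ 0.5874 -0.1587  0.067 ] F [-0.2 -0.2  0.5] w 0.0853 t 3.4167
```

Request:
{"method": "play_rows", "body": {"increments": "0 0 0 0 0.001 0.015 0;0 0 0.004 -0.001 0.001 0.03 0;0 0 0.005 -0.001 0.001 0.045 0;0 0 0.005 -0.001 0.001 0.056 0;0 0 0.005 -0.001 0.001 0.058 0;0 0 0.005 -0.001 0.001 0.058 0.3;0 0 0.005 -0.001 0.001 0.058 0.6;0 0 0.005 -0.001 0.001 0.058 0.8", "grip_force": 30}}

```text
clock: 4.08
tcp_pos: [0.588, -0.1588, 0.0096]
eef_rot: [-0.985, 2.982, -0.001]
contact_force: [0.7, -0.2, -0.5]
width: 0.052
grasp_force: 0.0
```

Request:
{"method": "play_rows", "body": {"increments": "0 0 0 0 0 0 0.8;0 0 0 0 0 0 0.8;0 0 0 0 0 0 0.8;0 0 0 0 0 0 0.8;0 0 0 0 0 0 0.8;0 0 0 0 0 0 0.8;0 0 0 0 0 0 0.8;0 0 0 0 0 0 0.8"}}

```text
clock: 4.75
tcp_pos: [0.5879, -0.1589, 0.0096]
eef_rot: [-0.985, 2.982, -0.001]
contact_force: [-0.7, -0.1, 6.8]
width: 0.0437
grasp_force: 32.0
```

```bash
python3 - <<'E'
from h import *
row([.5877,-.1577,.009],216.5); print(bot.observe()['grasp_force'],bot.pinch_z)
E
```

```text
row [-0.0013  0.0011  0.0009] [-0.0005  0.0011  0.0006] heading now -143.45 tcp [ 0.5879 -0.1589  0.0096] F [-0.7 -0.1  6.8] w 0.0437 t 4.75
31.962599456019234 0.0187
```

Request:
{"method": "play_rows", "body": {"increments": "0 0 0 0 0 -0.01 0.8;0 0 0 0 0 -0.03 0.8;0 0 0 0 0 -0.055 0.8;0 0 0 0 0 -0.085 0.8;0 0 0 0 0 -0.115 0.8;0 0 0 0 0 -0.145 0.8;0 0 0 0 0 -0.165 0.8;0 0 0 0 0 -0.17 0.8"}}

```text
clock: 5.42
tcp_pos: [0.5888, -0.1591, 0.1832]
eef_rot: [-0.983, 2.978, -0.005]
contact_force: [0.3, -0.3, -1.4]
width: 0.0437
grasp_force: 31.2
```

```bash
python3 - <<'E'
from h import *
grab('side');grab('side');grab('side')
# hub at z: underside ~ tcp_z - .0096
f=grab('wrist'); C=cloud(f); s=bot.observe(); R0=R.from_rotvec(s['eef_rot'])
L=R0.inv().apply((C-s['tcp_pos']).reshape(-1,3)).reshape(C.shape)
zt=-(.0404-.0096)
m=(np.hypot(L[...,0],L[...,1])<.04)&(abs(L[...,2]-zt)<.0035)
p=L[m][:,:2].astype(np.float32)*1000
print(len(p),np.nanmedian(L[m][:,2]),cv2.minAreaRect(p))
cv2.imwrite('pics/w4.png',f['img'][:,:,::-1])
h=np.radians(159); c=np.array([.5238,.1275])
# tcp displaced so that spindle lies on tool +x side by 60 mm
row([c[0]-.075*np.cos(h),c[1]-.075*np.sin(h),.19],159)
E
```

```text
5747 -0.031963919128610074 ((-0.6710186004638672, 0.4365653991699219), (70.8380126953125, 44.95344924926758), 89.78773498535156)
row [ 5.0000e-04 -1.8000e-03  1.0048e+00] [-0.1603  0.2038 -0.0124] heading now -143.43 tcp [ 0.5864 -0.1586  0.1776] F [-0.  -0.3 -1.9] w 0.0437 t 5.6167
```

View pics/w4.png

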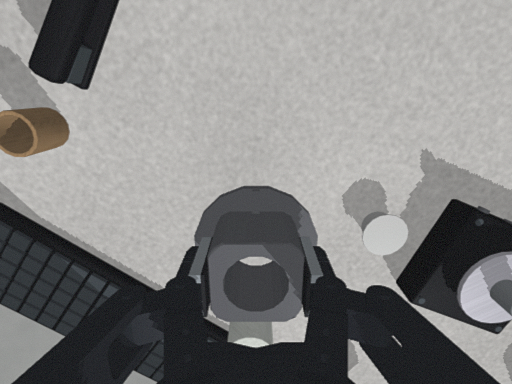

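The hub is firmly held, with its top at about (255,283), and the rewinder is at right around (480,270). Next I'll move beside the spindle at heading 159°, keeping the spindle in view.

Request:
{"method": "play_rows", "body": {"increments": "0 0 0.06 -0.01 0.01 -0.002 0.8;0 0 0.16 -0.03 0.035 -0.006 0.8;0 0 0.27 -0.05 0.06 -0.01 0.8;0 0 0.38 -0.07 0.085 -0.012 0.8;0 0 0.49 -0.09 0.11 -0.012 0.8;0 0 0.6 -0.11 0.135 -0.012 0.8;0 0 0.7 -0.125 0.155 -0.012 0.8;0 0 0.78 -0.135 0.17 -0.012 0.8"}}

```text
clock: 6.28
tcp_pos: [0.5933, 0.0617, 0.1886]
eef_rot: [-0.226, -3.13, -0.0]
contact_force: [0.1, -0.1, -1.0]
width: 0.0433
grasp_force: 31.1
```

```bash
python3 - <<'E'
from h import *
grab('side');grab('side');grab('side')
h=np.radians(159); c=np.array([.5238,.1275])
row([c[0]-.075*np.cos(h),c[1]-.075*np.sin(h),.19],159)
E
```

```text
row [-0.0011 -0.003   0.2287] [ 0.0051  0.0399 -0.0013] heading now 172.1 tcp [0.5934 0.0604 0.1887] F [ 0.2 -0.5 -1.2] w 0.0446 t 6.4333
```

Request:
{"method": "play_rows", "body": {"increments": "0 0 0.06 0.001 0.01 0 0.8;0 0 0.13 0.003 0.02 0 0.8;0 0 0.19 0.004 0.03 0 0.8;0 0 0.22 0.005 0.038 0 0.8;0 0 0.229 0.005 0.04 0 0.8;0 0 0.229 0.005 0.04 0 0.8;0 0 0.229 0.005 0.04 0 0.8;0 0 0.229 0.005 0.04 0 0.8"}}

```text
clock: 7.1
tcp_pos: [0.5951, 0.0971, 0.1903]
eef_rot: [-0.58, -3.087, 0.001]
contact_force: [-0.1, 0.5, -0.8]
width: 0.0438
grasp_force: 31.1
```

```bash
python3 - <<'E'
from h import *
f=grab('wrist'); C=cloud(f); s=bot.observe(); R0=R.from_rotvec(s['eef_rot'])
cv2.imwrite('pics/w5.png',f['img'][:,:,::-1])
for lo,hi in((.058,.066),(.0875,.093),(.1,.112)):
    m=(np.hypot(C[...,0]-.5238,C[...,1]-.1275)<.055)&(C[...,2]>lo)&(C[...,2]<hi); p=C[m][:,:2].astype(np.float32)*1000
    c=cv2.minEnclosingCircle(p); print(lo,len(p),c,np.median(C[m][:,2]))
L=R0.inv().apply((C-s['tcp_pos']).reshape(-1,3)).reshape(C.shape)
m=(abs(L[...,0])<.04)&(abs(L[...,1])<.015)&(abs(L[...,2]+.032)<.0035); x=L[m][:,0]; print('hub x in tool',np.percentile(x,[.5,99.5]),np.median(L[m][:,2]))
m=(abs(L[...,0]-.02)<.005)&(abs(L[...,1])<.04)&(abs(L[...,2]-.003)<.004); y=L[m][:,1];print('flange y',np.percentile(y,[.5,50,99.5]),len(y),np.median(L[m][:,2]))
m=(abs(L[...,0])<.04)&(abs(L[...,1])<.015)&(abs(L[...,2]-.003)<.004); x=L[m][:,0];print('flange x max',np.percentile(x,[99.5]),len(x))
row([.5238,.1275,.19],159)
E
```

```text
0.058 7289 ((524.1280517578125, 127.63417053222656), 44.930423736572266) 0.0629024063164214
0.0875 473 ((524.22802734375, 127.61844635009766), 14.051721572875977) 0.09066898522974962
0.1 249 ((524.2027587890625, 127.67611694335938), 8.853965759277344) 0.1091803143614739
hub x in tool [-0.02208396  0.02202131] -0.03092291476589909
flange y [-0.03026931 -0.00011776  0.03050913] 1238 0.0037056824322516143
flange x max [0.03522896] 1788
row [-0.0007 -0.     -0.0048] [0.0774 0.0023 0.0004] heading now 158.72 tcp [0.5951 0.0973 0.1904] F [ 0.7 -0.3 -1.8] w 0.0432 t 7.15
```

View pics/w5.png

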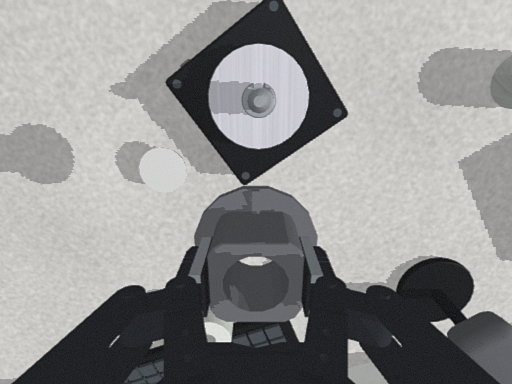

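The wrist view shows the spindle at (260,98) and the hub held at (255,285), symmetric between the fingers. I'll refine the keyway angle from this nearly vertical view.

```bash
python3 - <<'E'
from h import *
f=grab('wrist'); C=cloud(f); c=np.array([.5242,.1276])
v,u=np.mgrid[0:384,0:512]; K=f['K']; u2=u;v2=v
ray=np.stack([(u-K[0,2])/K[0,0],(v-K[1,2])/K[1,1],np.ones(u.shape)],-1)@f['R']; o=-f['R'].T@f['t']
X=o+ray*((.0905-o[2])/ray[...,2])[...,None]
r=np.hypot(X[...,0]-c[0],X[...,1]-c[1]); a=np.degrees(np.arctan2(X[...,1]-c[1],X[...,0]-c[0]))%360
m=(r>.0098)&(r<.0135)&(C[...,2]<.086)&(a>60)&(a<300)
q=X[m].mean(0)[:2]-c; print('notch dir',np.degrees(np.arctan2(q[1],q[0]))%360,m.sum(),np.hypot(*q),np.sort(a[m]).round(0))
row([.5242,.1276,.15],159)
E
```

```text
notch dir 159.76870578600864 55 0.011322894032459029 [138. 139. 140. 141. 142. 142. 143. 144. 145. 146. 146. 147. 148. 149.
 149. 151. 151. 152. 152. 153. 155. 156. 156. 156. 156. 160. 160. 160.
 160. 160. 163. 163. 164. 164. 165. 167. 167. 168. 168. 169. 170. 171.
 172. 172. 173. 173. 174. 175. 176. 177. 178. 178. 179. 180. 182.]
row [-0.0004  0.     -0.0048] [0.077  0.0023 0.0405] heading now 158.73 tcp [0.5952 0.0975 0.1905] F [ 0.1  0.3 -0.8] w 0.0437 t 7.2
```

Request:
{"method": "play_rows", "body": {"increments": "0 0 -0.01 0.015 0 0 0.8;0 0 -0.016 0.04 0.001 0 0.8;0 0 -0.016 0.06 0.002 0 0.8;0 0 -0.016 0.073 0.002 0 0.8;0 0 -0.016 0.077 0.002 0.005 0.8;0 0 -0.016 0.077 0.002 0.02 0.8;0 0 -0.016 0.077 0.002 0.03 0.8;0 0 -0.016 0.077 0.002 0.03 0.8"}}

```text
clock: 7.87
tcp_pos: [0.5235, 0.1275, 0.1586]
eef_rot: [-0.555, -3.09, 0.003]
contact_force: [-0.5, -1.3, -2.4]
width: 0.0439
grasp_force: 31.1
```

```bash
python3 - <<'E'
from h import *
grab('side');f=grab('scene'); 
row([.5242,.1276,.103],159.6)
C=cloud(f);
cv2.imwrite('pics/s6.png',cv2.resize(f['img'][90:230,190:340,::-1],None,fx=4,fy=4,interpolation=cv2.INTER_CUBIC))
E
```

```text
row [-0.0009 -0.0006  0.0005] [ 0.0001 -0.0001  0.0571] heading now 159.63 tcp [0.5244 0.1277 0.1601] F [ 1.2 -0.2 -1.8] w 0.0436 t 7.9667
```

View pics/s6.png

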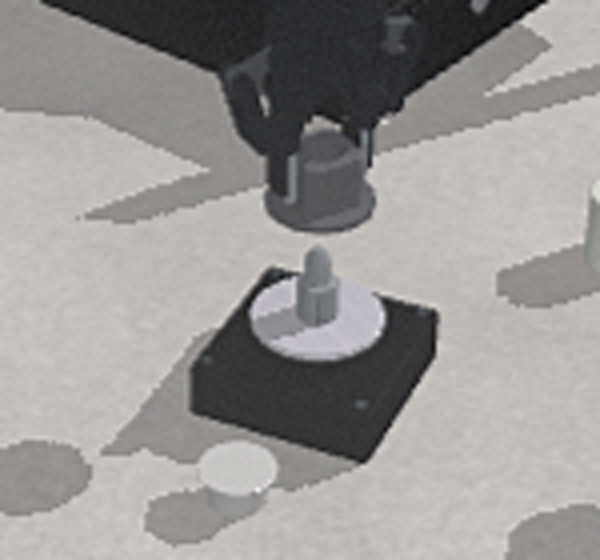

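The scene crop shows the hub at (320,205) straight above the spindle tip at (319,250), so I'll lower it over the nose.

Request:
{"method": "play_rows", "body": {"increments": "0 0 0 0 0 0.006 0.8;0 0 0 0 0 0.015 0.8;0 0 0 0 0 0.025 0.8;0 0 0 0 0 0.035 0.8;0 0 0 0 0 0.045 0.8;0 0 0 0 0 0.052 0.8;0 0 0 0 0 0.055 0.8;0 0 0 0 0 0.055 0.8"}}

```text
clock: 8.63
tcp_pos: [0.5236, 0.1282, 0.1046]
eef_rot: [-0.554, -3.091, 0.001]
contact_force: [1.0, -0.7, -2.5]
width: 0.0432
grasp_force: 31.1
```

Request:
{"method": "play_rows", "body": {"increments": "0 0 0 0 0 0.002 0.8;0 0 0 0 0 0.004 0.8;0 0 0 0 0 0.006 0.8;0 0 0 0 0 0.008 0.8;0 0 0 0 0 0.01 0.8;0 0 0 0 0 0.012 0.8;0 0 0 0 0 0.012 0.8;0 0 0 0 0 0.012 0.8"}}

```text
clock: 9.3
tcp_pos: [0.524, 0.1283, 0.0935]
eef_rot: [-0.554, -3.092, 0.0]
contact_force: [-0.4, -0.3, -1.9]
width: 0.0434
grasp_force: 31.1
```

Request:
{"method": "play_rows", "body": {"increments": "0 0 0 0 0 0.001 0.8;0 0 0 0 0 0.003 0.8;0 0 0 0 0 0.005 0.8;0 0 0 0 0 0.007 0.8;0 0 0 0 0 0.009 0.8;0 0 0 0 0 0.01 0.8;0 0 0 0 0 0.011 0.8;0 0 0 0 0 0.011 0.8"}}

```text
clock: 9.97
tcp_pos: [0.524, 0.1282, 0.0824]
eef_rot: [-0.555, -3.092, 0.0]
contact_force: [0.2, -0.2, -0.8]
width: 0.0439
grasp_force: 31.1
```

```bash
python3 - <<'E'
from h import *
grab('side')
row([.5242,.1276,.071],159.6)
E
```

```text
row [-0.0003 -0.0002  0.0012] [-0.0004 -0.0005  0.0115] heading now 159.67 tcp [0.524  0.1282 0.0825] F [-0.3 -0.2 -1.7] w 0.0436 t 10.0167
```

Contact should occur near here. I'll go 4 mm further, gently.

Request:
{"method": "play_rows", "body": {"increments": "0 0 0 0 0 0.001 0.8;0 0 0 0 0 0.0015 0.8;0 0 0 0 0 0.002 0.8;0 0 0 0 0 0.0025 0.8;0 0 0 0 0 0.003 0.8;0 0 0 0 0 0.0035 0.8;0 0 0 0 0 0.004 0.8;0 0 0 0 0 0.004 0.8"}}

```text
clock: 10.68
tcp_pos: [0.524, 0.1282, 0.0785]
eef_rot: [-0.554, -3.092, 0.0]
contact_force: [0.4, -1.2, -1.6]
width: 0.0432
grasp_force: 31.2
```

Request:
{"method": "play_rows", "body": {"increments": "0 0 0 0 0 0.001 0.8;0 0 0 0 0 0.002 0.8;0 0 0 0 0 0.003 0.8;0 0 0 0 0 0.004 0.8;0 0 0 0 0 0.005 0.8;0 0 0 0 0 0.0055 0.8;0 0 0 0 0 0.006 0.8;0 0 0 0 0 0.006 0.8"}}

```text
clock: 11.35
tcp_pos: [0.524, 0.1283, 0.0725]
eef_rot: [-0.554, -3.092, 0.0]
contact_force: [-0.3, -1.3, -2.0]
width: 0.0432
grasp_force: 31.2
```

Request:
{"method": "play_rows", "body": {"increments": "0 0 0 0 0 0.0005 0.8;0 0 0 0 0 0.001 0.8;0 0 0 0 0 0.0015 0.8;0 0 0 0 0 0.002 0.8;0 0 0 0 0 0.0025 0.8;0 0 0 0 0 0.003 0.8;0 0 0 0 0 0.003 0.8;0 0 0 0 0 0.003 0.8"}}

```text
clock: 12.02
tcp_pos: [0.5241, 0.1283, 0.0697]
eef_rot: [0.554, 3.092, -0.0]
contact_force: [-1.9, -3.3, 3.4]
width: 0.043
grasp_force: 31.7
```

```bash
python3 - <<'E'
from h import *
grab('side'); show_state()
E
```

```text
clock 12.0667
joint_pos [-0.4025  0.5859  0.1134  1.9811 -0.1142  0.5805  1.0037]
joint_velocities [-0.0011 -0.0003 -0.0001 -0.0019 -0.0008 -0.0009  0.0005]
tau [-1.16280e+00 -6.41382e+01  2.37560e+00 -1.83606e+01 -4.73200e-01
 -8.96200e-01 -2.26000e-02]
tcp_pos [0.5241 0.1283 0.0697]
eef_rot [-5.5450e-01 -3.0923e+00  1.0000e-04]
contact_force [-1.0445 -2.5614  2.8088]
torque [-0.6616  0.4482 -0.0312]
grasp_force 31.7102
width 0.0437
```

Contact is about 4.5 N at the expected home height. I'll release.

Request:
{"method": "play_rows", "body": {"increments": "0 0 0 0 0 0 0.55;0 0 0 0 0 0 0.4;0 0 0 0 0 0 0.3;0 0 0 0 0 0 0.2;0 0 0 0 0 0 0.1;0 0 0 0 0 0 0;0 0 0 0 0 0 0;0 0 0 0 0 0 0", "grip_force": 20}}

```text
clock: 12.73
tcp_pos: [0.5241, 0.1284, 0.0696]
eef_rot: [0.554, 3.092, 0.0]
contact_force: [-0.5, -0.6, -0.4]
width: 0.0853
grasp_force: 0.0
```

Request:
{"method": "play_rows", "body": {"increments": "0 0 0 0 0 -0.01 0;0 0 0 0 0 -0.03 0;0 0 0 0 0 -0.05 0;0 0 0 0 0 -0.075 0;0 0 0 0 0 -0.1 0;0 0 0 0 0 -0.12 0;0 0 0 0 0 -0.13 0;0 0 0 0 0 -0.13 0"}}

```text
clock: 13.4
tcp_pos: [0.5252, 0.1286, 0.2021]
eef_rot: [0.554, 3.089, 0.003]
contact_force: [-0.2, 0.2, 0.0]
width: 0.0853
grasp_force: 0.0
```

```bash
python3 - <<'E'
from h import *
grab('side');grab('side');grab('side')
f=grab('wrist'); C=cloud(f); c=[.5242,.1276]
rr=np.hypot(C[...,0]-c[0],C[...,1]-c[1])
for n,lo,hi,r in(('top',.09,.12,.035),('flange',.064,.07,.05),('platter',.058,.0645,.05)):
    m=(rr<r)&(C[...,2]>lo)&(C[...,2]<hi); p=C[m]
    if len(p): print(n,len(p),np.median(p[:,2]))
m=(rr>.017)&(rr<.023)&(C[...,2]>.08); p=C[m]
A=np.c_[p[:,:2]-c,np.ones(len(p))]; print('top plane',np.linalg.lstsq(A,p[:,2],rcond=None)[0],len(p),cv2.minAreaRect(p[:,:2].astype(np.float32)*1000))
cv2.imwrite('pics/w7.png',f['img'][:,:,::-1]); row([.5,.1,.2],159)
E
```

```text
top 2280 0.10268805914214735
flange 1454 0.06782222900496265
platter 1863 0.06282906276965555
top plane [-3.43860762  1.43370526  0.18032872] 2532 ((523.9210815429688, 128.1374969482422), (43.74537658691406, 44.19362258911133), 71.0714111328125)
row [-0.0014 -0.0017  0.0118] [ 0.0121 -0.0345 -0.0016] heading now 159.68 tcp [0.5233 0.1282 0.1983] F [ 0.1 -0.3  0.1] w 0.0854 t 13.6
```

View pics/w7.png

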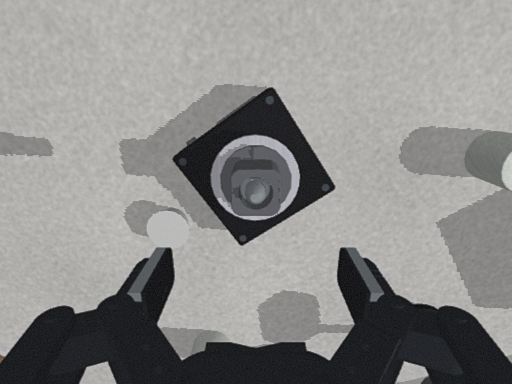

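The hub sits centred on the platter at (255,180). Its top is 39.9 mm and its flange 5.0 mm above the platter, so it is home and released.

```bash
python3 -c "
from workcell import bot; print(bot.finish_job())"
```

```text
the job is handed in; nothing more can be done
None
```

The hub is on the spindle with its tab in the keyway, flat on the platter, and released. I lined the tab up with the keyway from the camera view, so it went in on the way down and never had to be turned on the spindle. The job is handed in; no verdict came back.

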